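Fold open the bifold door of a parts cupboard

TASK

Two small parts cupboards stand on the packing table, each with a white bifold door. Pull the door with the orange handle fully open by its handle, so that both panels fold together toward the left side of the opening and the bins inside can be reached; then let go. Leave the door with the green handle shut.

Things in the scene. Friction and masses are not known exactly. Their poses are not given: they have to be found in the camera images.
- orange_handle (a point): Grip point of the orange handle: upright round bar, 14 mm diameter, 100 mm long. Point on its axis, 21 mm under its top end, 35 mm under the cupboard's top. Its upper 55 mm are free all round. Bar axis 34 mm off the outer face of the leading panel (12 mm thick), 24 mm from the fold. Axes of that panel: -x out of its outer face, -y from fold to leading edge, z up.
- orange_hinge (a point): Point on this door's fixed upright hinge axis, at the left jamb, at grip height. Axes of the cupboard: -x out of its front, +y its left seen from the front. With q the opening, seen from here in these axes (m): fold at (-0.09 sin q, -0.09 cos q); handle = fold + 0.024 (sin q, -cos q) + 0.04 (-cos q, -sin q); the leading panel is turned by +q about z.
- orange_door (a joint): Opening q of the jamb panel of the door with the orange handle, rad: 0 shut, 1.4 folded open at its stop; starts shut or a little ajar. Two equal panels, 90 mm wide: the fold comes out toward the robot, the leading edge runs in the track under the top board toward the left jamb. Light friction (about 1 N at the handle), no spring: it stays where left.
- green_door (a joint): The same angle for the door with the green handle, of the other cupboard. To be left shut (0). Both cupboards are alike but for the handle's colour: 210 mm wide, 95 mm deep, 200 mm high, fixed on the table, side by side, either one on the left.

How it is judged:
At the end, for the whole second after the job is handed in: The door with the orange handle is folded open to at least 1.15 rad (66 degrees; the stop is at 1.4 rad), at rest and released, and the door with the green handle is still shut (under 0.1 rad) (value of joint orange_door above 1.15 rad and velocity of joint orange_door between -0.05 and 0.05 rad/s and value of joint green_door below 0.1 rad); the robot touches nothing.
It fails at once if the door with the green handle is pulled open (value of joint green_door above 0.15 rad).
It also fails if it takes over 32 s, if anything falls off the work surface, if the arm or the gripper's body presses on something with over 40 N, if the wrist force passes 120 N, or if a joint passes its speed limit or range.

ROBOT

A 7-joint arm with a two-finger parallel gripper is mounted at the origin on a cart in front of the work surface, level with it; the furniture and walls round the work are solid. World frame = base frame: x ahead of the robot, y to its left, z up, the work surface at z = 0. Lengths are in m, angles in rad, forces in N, time in s.
With the tool pointing down it reaches from about 0.4 to 0.875 m from the base axis. Payload 6.5 kg.
Tool frame: the origin (TCP) lies at the very end of the fingers, on their centre line; the grasp point (between the pads) lies 19 mm behind it (ctrl.grasp_offset is the distance from the TCP to the grasp point, in m); x points along the fingers, z is the direction in which the jaws open and shut, and the axes are right-handed (so a half turn about x gives the same grasp; the last joint's range is limited). The gripper opens to 85 mm and grips with 20 to 120 N. Pads are 22 mm wide; open, the fingers measure 114 mm over their backs; the gripper's body (76 mm by 85 mm) begins 54 mm behind the grasp point. The pads swing forward as they close: fully open they stand 13 mm farther back than shut.
Start: joints at [1.242, 0.536, -0.004, 1.538, 0.003, 1.067, -0.071], TCP at [0.169, -0.628, 0.231] pointing down, gripper open.
Joint ranges: [-2.7, 2.7], [-0.37, 2.16], [-1.27, 1.26], [0.24, 2.4], [-1.31, 4.45], [0.19, 1.91], [-2.76, 2.76]. Speed limits (rad/s): [2.39, 2.39, 3.14, 3.14, 3.14, 3.14, 3.14].

INTERFACE

Orientations are given as a 3x3 rotation matrix whose columns are the frame's x, y, z axes.
In Python, from cell import ctrl gives the robot as it stands. Calls block until the motion is done:
- ctrl.move_pose(position, orientation): joint-space move of the TCP to a pose.
- ctrl.move_l(position, rotation=None, velocity=0.15, contact_N=None): straight line of the TCP; rotation=None keeps the orientation; velocity is the mean speed in m/s. With contact_N (N) it stops when the force on the tool has changed by that much, and returns True; else False.
- ctrl.goto_joints(angles): joint-space move.
- ctrl.gripper_to(opening, grasp_force=None): finger opening in m; grasp_force is the grip in N (None keeps the last); returns when the fingers have stopped.
- ctrl.dwell(seconds).
- ctrl.ik(position, orientation): joint angles nearest the present ones, or None.
- ctrl.state(): the state.
- ctrl.grab_frame(name): name is "side" or "top"; returns the picture (480x640x3 uint8, red, green, blue); there is no depth.
- ctrl.camera_model(name): a dict with "vfov" (degrees; the focal length in pixels is half the picture's height over the tangent of half this angle, whatever the lens; pixels are square), "cx", "cy" (the principal point, pixels), "camera_from_world" (4x4, takes a point from world to camera coordinates). Camera axes: x right, y up, looking along -z (the intrinsics and any distortion apply to the point x, -y, -z); pixel columns grow to the right and rows downward; lengths in m; the calibration is good to about 2 mm. A picture is of the moment at which its call begins. camera_model takes no time and is no camera call.
A pose or a line that the arm cannot do raises ctrl.MotionError and nothing moves.
- ctrl.sign_off(): hands the job in, once; it reports no verdict.
The state is a dict: "time": time; "joint_positions": joint angles; "joint_velocities": joint speeds; "joint_torque": joint torques, N m; "tcp_pos": TCP position; "tcp_rot": TCP orientation; "force": force on the tool from outside, world axes, zero at the start; "moment": the same for the moment, N m; "opening": finger opening in m.
Only numpy, scipy, OpenCV 4.12 (cv2) and the standard library are available. Lean on these libraries where they do the work, as an engineer would, in place of code of your own. Each camera call takes 0.05 s, during which the arm holds its last target. There are 200 camera calls.

## Working session

There is one attempt and no reset: what is moved stays moved. The work goes in short steps, each a Python script; the robot and the scene stay as the last script left them, time stands still between calls to the robot, and variables do not carry over. Pictures are saved under pics/ and viewed, about 8 in all and at most 12, crops included, and the job is handed in when it is done.

```bash
ls; mkdir -p pics
python3 - <<'E'
from cell import ctrl
import cv2
for n in("side","top"):
    m=ctrl.camera_model(n);print(n,m)
    cv2.imwrite(f"pics/{n}0.png",ctrl.grab_frame(n)[:,:,::-1])
print(ctrl.state())
E
```

```text
pics
side {'vfov': 46.442594439571266, 'cx': 316.3202153591744, 'cy': 241.9312792326134, 'camera_from_world': array([[ 0.84926297, -0.52778507,  0.01397612, -0.37347916],
       [ 0.20355363,  0.35173512,  0.91370035, -0.31526957],
       [-0.48715329, -0.77312698,  0.40614818, -0.59774029],
       [ 0.        ,  0.        ,  0.        ,  1.        ]])}
top {'vfov': 47.93031325999137, 'cx': 319.73384163666043, 'cy': 240.24269696369626, 'camera_from_world': array([[-0.02889017, -0.99945696,  0.01584741,  0.10555254],
       [ 0.98823993, -0.02617717,  0.15065391, -0.53182202],
       [-0.15015726,  0.02001346,  0.98845954, -1.04282529],
       [ 0.        ,  0.        ,  0.        ,  1.        ]])}
{'time': 0.1, 'joint_positions': array([ 1.24179335,  0.53710685, -0.00446068,  1.53876382,  0.00260252,
        1.06729883, -0.07118099]), 'joint_velocities': array([-7.78615969e-04, -2.19125906e-03, -3.90930997e-06, -2.01599712e-03,
       -8.56817760e-04, -1.51004739e-03,  9.27466533e-04]), 'joint_torque': array([ 2.01072558e-03, -5.84570074e+01,  1.05141174e+00, -2.59775770e+01,
        1.26047121e-02,  4.57548580e-03,  3.36949267e-05]), 'tcp_pos': array([ 0.1687142 , -0.62713589,  0.23049393]), 'tcp_rot': array([[-5.10691210e-04,  9.65636754e-01,  2.59894974e-01],
       [ 1.48572230e-03,  2.59895454e-01, -9.65635617e-01],
       [-9.99998766e-01, -1.07009862e-04, -1.56739439e-03]]), 'force': array([ 0.79139896,  0.30931788, -0.03184249]), 'moment': array([-0.00320777,  0.03127779, -0.00949774]), 'opening': 0.08551762458764646}
```

View pics/side0.png

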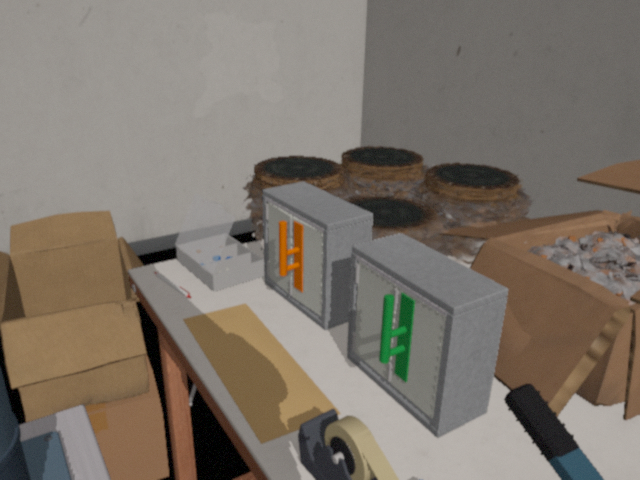

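View pics/top0.png

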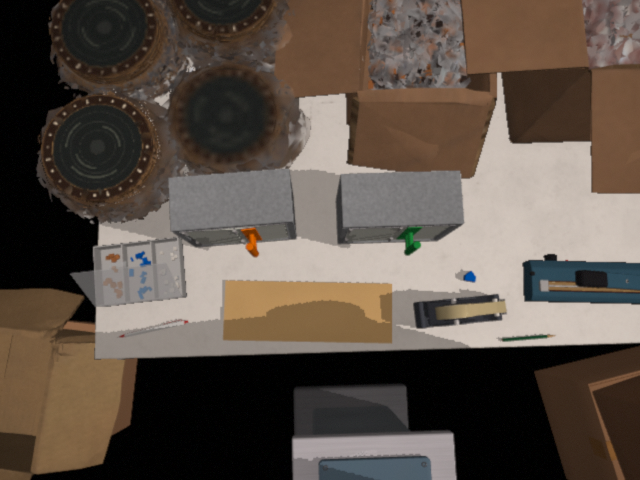

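Orange is on the left cupboard (top view handle about (252,240)), green on the right one (about (410,240)). The tool isn't in view. I'll zoom in on the orange cupboard.

```bash
cat > h.py <<'E'
import numpy as np, cv2
from cell import ctrl
def cam(n):
    m=ctrl.camera_model(n);T=m["camera_from_world"];f=240/np.tan(np.radians(m["vfov"]/2));return m,T,f
def ray(n,u,v):
    m,T,f=cam(n);d=np.array([(u-m["cx"])/f,-(v-m["cy"])/f,-1.]);R=T[:3,:3];return -R.T@T[:3,3],R.T@d
def onz(n,u,v,z):
    o,d=ray(n,u,v);return o+d*(z-o[2])/d[2]
def proj(n,p):
    m,T,f=cam(n);c=T[:3,:3]@np.asarray(p)+T[:3,3];return np.array([m["cx"]-f*c[0]/c[2],m["cy"]+f*c[1]/c[2]])
def two(a,b):
    (o1,d1),(o2,d2)=ray("top",*a),ray("side",*b)
    s=np.linalg.lstsq(np.c_[d1,-d2],o2-o1,rcond=None)[0];p,q=o1+s[0]*d1,o2+s[1]*d2
    return (p+q)/2,np.linalg.norm(p-q)
E
python3 - <<'E'
from h import *
t=cv2.imread("pics/top0.png");s=cv2.imread("pics/side0.png")
a=cv2.resize(t[155:275,155:315],None,fx=5,fy=5,interpolation=cv2.INTER_CUBIC)
cv2.imwrite("pics/topz.png",a)
b=cv2.resize(s[170:335,250:390],None,fx=3.6,fy=3.6,interpolation=cv2.INTER_CUBIC)
cv2.imwrite("pics/sidez.png",b)
print(ray("top",320,240)[0],ray("side",320,240)[0])
E
```

```text
[0.37202939 0.11244417 1.10923894] [ 0.09016514 -0.54835449  0.53605283]
```

View pics/topz.png

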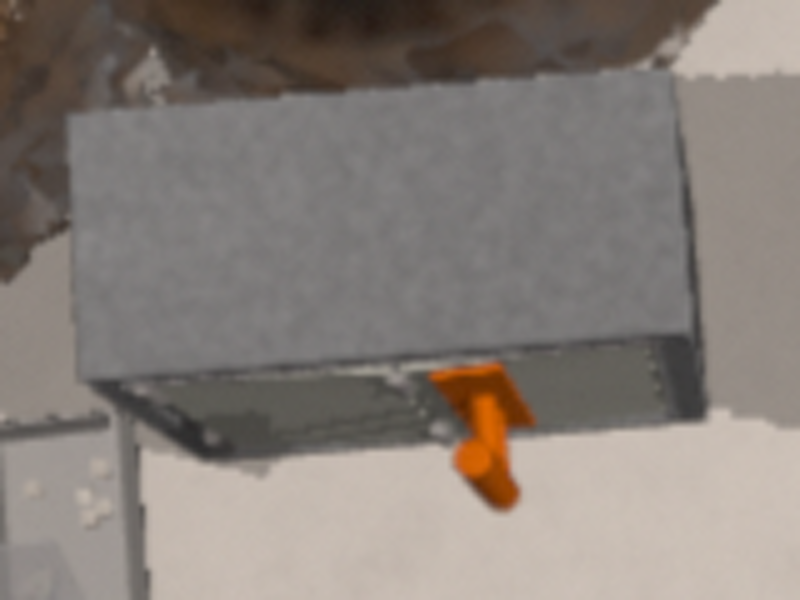

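View pics/sidez.png

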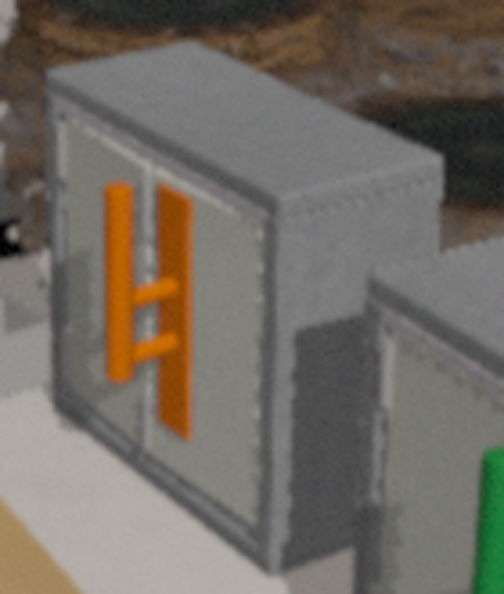

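Seen in the crops: orange door nearly shut, top board corners in topz at (70,115), (677,72), (693,333), (78,382); bar top end at (473,459); in sidez the bar's top is at (118,187).

Run:
```python
from h import *
P=lambda x,y:((x+.5)/5-.5+155,(y+.5)/5-.5+155)
S=lambda x,y:((x+.5)/3.6-.5+250,(y+.5)/3.6-.5+170)
BL,BR,FR,FL=[onz("top",*P(*c),0.2) for c in((70,115),(677,72),(693,333),(78,382))]
print(BL,BR,FR,FL); n=np.linalg.norm
print("front,back w",n(FL-FR),n(BL-BR),"depth",n(BL-FL),n(BR-FR))
for c in((FL-FR),(BL-BR)): print("yaw",np.degrees(np.arctan2(-c[0],c[1])))
print("yaw sides",[np.degrees(np.arctan2(c[1],c[0])) for c in(BL-FL,BR-FR)])
h=onz("top",*P(473,459),.186);print("handle",h)
print(two(P(473,459),S(118,187)))
print("FR 2view",two(P(693,333),S(278,200)),"FL",two(P(78,382),S(50,78)),"BR",two(P(677,72),S(441,158)))
yaw=np.radians(np.mean([np.degrees(np.arctan2(-c[0],c[1])) for c in((FL-FR),(BL-BR))]+[np.degrees(np.arctan2(c[1],c[0])) for c in(BL-FL,BR-FR)]))
X=np.array([np.cos(yaw),np.sin(yaw)]);Y=np.array([-X[1],X[0]])
C=((FL+FR+BL+BR)/4)[:2]
print("yaw",np.degrees(yaw),"C",C,"handle in cupboard (from centre)",(h[:2]-C)@X,(h[:2]-C)@Y)
```

```text
[0.62641353 0.3517376  0.2       ] [0.6366488  0.14205535 0.2       ] [0.54430905 0.1384847  0.2       ] [0.53277885 0.34780621 0.2       ]
front,back w 0.20963883286747007 0.20993190753951432 depth 0.09371717523306992 0.09240876104315976
yaw 3.1528755868379688
yaw 2.794574186489258
yaw sides [np.float64(2.4042381355589044), np.float64(2.214449214359353)]
handle [0.50476915 0.21558359 0.186     ]
(array([0.50436848, 0.21561381, 0.1869055 ]), np.float64(0.0005995024005142381))
FR 2view (array([0.54357739, 0.13892624, 0.19970851]), np.float64(0.0017763326356234285)) FL (array([0.53487661, 0.34837253, 0.19550087]), np.float64(0.002862764791560041)) BR (array([0.63579523, 0.14241429, 0.20074475]), np.float64(0.001448944846576484))
yaw 2.6415342808113715 C [0.58503756 0.24502096] handle in cupboard (from centre) -0.08153980300411268 -0.025706748984839156
```

Widths, depth and height agree with the given sizes to 1–2 mm, and the two-view handle fix agrees within 1 mm. Next I check IK along the whole path, then move above the handle and look.

```bash
cat >> h.py <<'E'
yaw=np.radians(2.64);X=np.array([np.cos(yaw),np.sin(yaw)]);Y=np.array([-X[1],X[0]])
H0=np.array([.5046,.2156]);Q0=.03
def rel(q):
    s,c=np.sin(q),np.cos(q);return np.array([-.09*s+.024*s-.04*c,-.09*c-.024*c-.04*s])
HINGE=H0-np.c_[X,Y]@rel(Q0)
def handle(q): return HINGE+np.c_[X,Y]@rel(q)
def rot(q,sg=1):
    x=np.array([0,0,-1.]);z=sg*np.array([np.cos(yaw+q),np.sin(yaw+q),0]);return np.c_[x,np.cross(z,x),z]
E
python3 - <<'E'
from h import *
g=ctrl.grasp_offset;print(g,HINGE)
for sg in(1,-1):
  for q in(Q0,.4,.8,1.1,1.3):
    j=[ctrl.ik([*handle(q),z],rot(q,sg)) for z in(.165-g,.3)]
    print(sg,q,handle(q).round(3),[None if k is None else np.round(k,2) for k in j])
E
```

```text
0.0187 [0.54121338 0.33255908]
1 0.03 [0.505 0.216] [array([ 0.3 ,  0.78, -1.12,  1.83,  0.8 ,  1.07, -1.06]), array([ 0.31,  0.5 , -1.08,  1.69,  0.47,  1.24, -0.81])]
1 0.4 [0.484 0.209] [array([ 0.34,  0.77, -1.17,  1.89,  0.82,  1.07, -0.73]), array([ 0.35,  0.47, -1.12,  1.74,  0.45,  1.22, -0.44])]
1 0.8 [0.471 0.221] [array([ 0.32,  0.76, -1.18,  1.9 ,  0.82,  1.06, -0.37]), array([ 0.34,  0.47, -1.15,  1.75,  0.46,  1.22, -0.08])]
1 1.1 [0.468 0.242] [array([ 0.24,  0.73, -1.11,  1.89,  0.77,  1.03, -0.06]), array([ 0.3 ,  0.48, -1.15,  1.74,  0.47,  1.23,  0.18])]
1 1.3 [0.47 0.26] [array([ 0.17,  0.72, -1.06,  1.86,  0.74,  1.01,  0.14]), array([ 0.25,  0.5 , -1.14,  1.71,  0.48,  1.24,  0.34])]
-1 0.03 [0.505 0.216] [array([ 0.28,  0.75, -1.08,  1.84,  0.76,  1.04,  2.11]), array([ 0.3 ,  0.5 , -1.07,  1.69,  0.46,  1.23,  2.34])]
-1 0.4 [0.484 0.209] [array([-1.26,  0.72,  1.09,  1.97, -0.8 ,  0.96, -2.46]), array([ 0.32,  0.45, -1.07,  1.74,  0.42,  1.21,  2.73])]
-1 0.8 [0.471 0.221] [array([-1.08,  0.53,  0.72,  1.98, -0.48,  0.81, -2.37]), array([-1.25,  0.33,  0.91,  1.84, -0.29,  1.12, -2.53])]
-1 1.1 [0.468 0.242] [array([-0.98,  0.49,  0.54,  1.96, -0.35,  0.78, -2.23]), array([-1.  ,  0.27,  0.54,  1.81, -0.16,  1.1 , -2.4 ])]
-1 1.3 [0.47 0.26] [array([-0.87,  0.48,  0.36,  1.92, -0.23,  0.78, -2.18]), array([-0.88,  0.28,  0.36,  1.78, -0.11,  1.11, -2.28])]
```

Run:
```python
from h import *
g=ctrl.grasp_offset
p=ctrl.state()["tcp_pos"];R=ctrl.state()["tcp_rot"]
d=p[:2]/np.linalg.norm(p[:2])
ctrl.move_pose([*(d*.53),.33],R)
j=np.array(ctrl.state()["joint_positions"]);j[0]=-.4;print(j)
ctrl.goto_joints(j)
print(ctrl.state()["tcp_pos"],ctrl.state()["time"])
for sg in(1,-1):
  for q in(Q0,.4,.8,1.1,1.3):
    js=[ctrl.ik([*handle(q),z],rot(q,sg)) for z in(.165-g,.3)]
    print(sg,q,[None if k is None else np.round(k,2) for k in js])
```

```text
[-0.4         0.23694912 -0.01240339  1.73403074  0.00313296  1.17201574
 -0.08765541]
[0.50297964 0.16853336 0.3294765 ] 3.4917
1 0.03 [array([-0.48,  0.48, -0.01,  1.88,  0.01,  0.79, -0.41]), array([-0.48,  0.29, -0.  ,  1.73,  0.  ,  1.12, -0.41])]
1 0.4 [array([-0.45,  0.45, -0.05,  1.93,  0.03,  0.77, -0.08]), array([-0.45,  0.26, -0.06,  1.78,  0.02,  1.1 , -0.06])]
1 0.8 [array([-0.44,  0.44, -0.11,  1.95,  0.07,  0.76,  0.26]), array([-0.42,  0.25, -0.12,  1.79,  0.03,  1.1 ,  0.29])]
1 1.1 [array([-0.44,  0.45, -0.15,  1.93,  0.09,  0.77,  0.5 ]), array([-0.42,  0.26, -0.17,  1.78,  0.05,  1.11,  0.54])]
1 1.3 [array([-0.45,  0.47, -0.18,  1.9 ,  0.11,  0.79,  0.66]), array([-0.42,  0.28, -0.2 ,  1.75,  0.06,  1.12,  0.7 ])]
-1 0.03 [array([-0.12,  0.52, -0.48,  1.86,  0.31,  0.84,  2.46]), array([-0.13,  0.33, -0.45,  1.71,  0.16,  1.14,  2.6 ])]
-1 0.4 [array([-1.26,  0.72,  1.09,  1.97, -0.8 ,  0.96, -2.46]), array([ 0.32,  0.45, -1.07,  1.74,  0.42,  1.21,  2.73])]
-1 0.8 [array([-0.8 ,  0.45,  0.35,  1.97, -0.22,  0.76, -2.62]), array([-0.78,  0.24,  0.3 ,  1.81, -0.08,  1.1 , -2.74])]
-1 1.1 [array([-0.79,  0.46,  0.29,  1.95, -0.18,  0.76, -2.39]), array([-0.77,  0.25,  0.25,  1.8 , -0.07,  1.1 , -2.49])]
-1 1.3 [array([-0.79,  0.47,  0.25,  1.92, -0.16,  0.77, -2.24]), array([-0.77,  0.27,  0.22,  1.77, -0.07,  1.11, -2.32])]
```

Run:
```python
from h import *
ctrl.gripper_to(.027,40)
ctrl.move_pose([*H0,.26],rot(Q0)); ctrl.move_l([*H0,.205],velocity=.1)
s=ctrl.state();print(s["tcp_pos"],s["opening"],s["time"],s["force"])
a=ctrl.grab_frame("side")[:,:,::-1][130:335,210:390];b=ctrl.grab_frame("top")[:,:,::-1][155:335,155:335]
cv2.imwrite("pics/pre.png",np.hstack([cv2.resize(a,(439,500),interpolation=3),cv2.resize(b,(361,500))]))
```

```text
[0.50521237 0.21557661 0.20579527] 0.027190697679171334 5.2083 [-0.53072065  0.00839555  0.49298888]
```

View pics/pre.png

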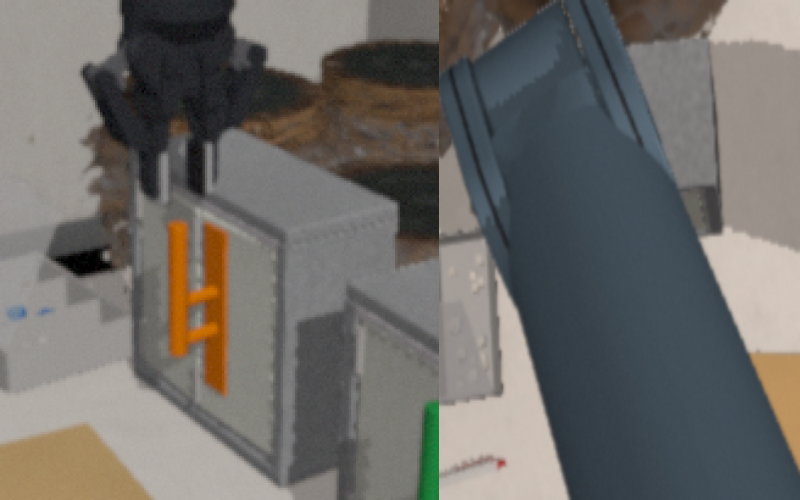

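The fingertips straddle the bar (tips about columns 160 and 202 in the crop, bar at 178). Now descend with contact stop, grip, and pull.

Run:
```python
from h import *
hit=ctrl.move_l([*H0,.151],velocity=.06,contact_N=8)
s=ctrl.state();print(hit,s["tcp_pos"],s["force"])
if hit: raise SystemExit
ctrl.gripper_to(0.0,40);s=ctrl.state();print("grip",s["opening"],s["force"],s["time"])
if s["opening"]<.01: raise SystemExit
for q in np.linspace(Q0,1.33,14)[1:]:
    ctrl.move_l([*handle(q),.151],rot(q),velocity=.05)
    s=ctrl.state();print(round(q,2),(s["tcp_pos"][:2]-handle(q)).round(4),s["force"].round(1),round(s["opening"],4),round(s["time"],2))
    if np.linalg.norm(s["force"])>35: print("stop");break
a=ctrl.grab_frame("side")[:,:,::-1][130:335,210:390];b=ctrl.grab_frame("top")[:,:,::-1][155:335,155:335]
cv2.imwrite("pics/post.png",np.hstack([cv2.resize(a,(439,500),interpolation=3),cv2.resize(b,(361,500))]))
```

```text
True [0.50429928 0.21540389 0.15676957] [-2.99161662 -2.04929635  8.87501016]
```

Run:
```python
from h import *
s=ctrl.state();print(s["tcp_pos"],s["force"],s["moment"],s["time"])
cv2.imwrite("pics/c1.png",cv2.resize(ctrl.grab_frame("side")[:,:,::-1][110:270,230:380],None,fx=3.75,fy=3.75,interpolation=3))
```

```text
[0.50429928 0.21540389 0.15676957] [-2.99161662 -2.04929635  8.87501016] [-0.23296912  0.20639119 -0.10700597] 6.0667
```

View pics/c1.png

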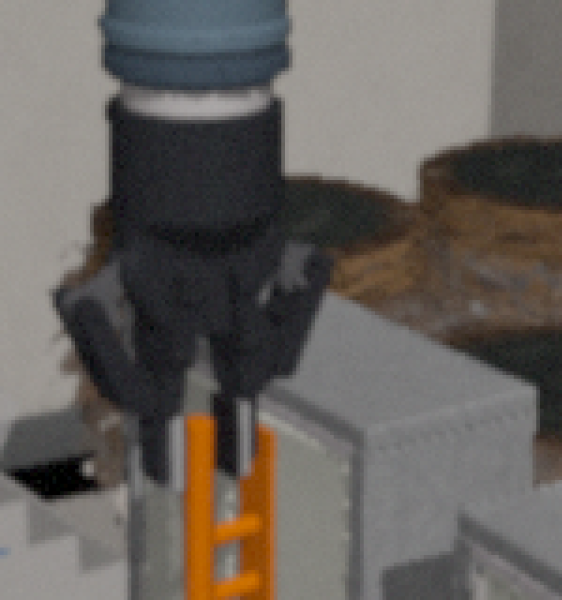

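The inner finger's knuckle touched the front edge of the top board (crop about (275,385)). The bar already overlaps the pads by 29 mm, so I'll raise 4 mm, grip there and pull.

Run:
```python
from h import *
Z=.161
ctrl.move_l([*H0,Z],velocity=.06);s=ctrl.state();print(s["force"])
ctrl.gripper_to(0.0,40);s=ctrl.state();print("grip",s["opening"],s["force"],s["time"])
if s["opening"]<.01: raise SystemExit
for q in np.linspace(Q0,1.33,14)[1:]:
    ctrl.move_l([*handle(q),Z],rot(q),velocity=.05)
    s=ctrl.state();print(round(q,2),(s["tcp_pos"][:2]-handle(q)).round(4),s["force"].round(1),round(s["opening"],4),round(s["time"],2))
    if np.linalg.norm(s["force"])>35: print("stop");break
a=ctrl.grab_frame("side")[:,:,::-1][130:335,210:390];b=ctrl.grab_frame("top")[:,:,::-1][155:335,155:335]
cv2.imwrite("pics/post.png",np.hstack([cv2.resize(a,(439,500),interpolation=3),cv2.resize(b,(361,500))]))
```

```text
[ 0.29478195  0.19187175 -0.48074743]
grip 0.012720798535029498 [ 1.49101807 -0.21058656 -1.08977484] 6.6333
0.13 [-0.0002 -0.0002] [ 0.6 -0.3 -1.4] 0.0124 6.92
0.23 [-0.      0.0003] [ 0.9  1.5 -3.1] 0.0123 7.2
0.33 [0.0002 0.001 ] [ 3.6  3.6 -6.9] 0.0124 7.46
0.43 [0.0008 0.0017] [ 5.6  7.  -9.6] 0.0123 7.71
0.53 [0.0015 0.0023] [  7.1   8.  -13.8] 0.0124 7.96
0.63 [0.0023 0.0025] [  9.8   8.5 -14.9] 0.0123 8.21
0.73 [0.0029 0.0024] [ 11.8   8.6 -16.7] 0.0124 8.46
0.83 [0.0034 0.0021] [ 12.5   8.1 -17.7] 0.0129 8.72
0.93 [0.0037 0.0016] [ 13.    6.3 -17.5] 0.0126 8.99
1.03 [0.0038 0.0011] [ 13.9   6.5 -16.2] 0.0127 9.28
1.13 [ 0.0031 -0.0011] [10.7 -0.2 -9.3] 0.0128 9.6
1.23 [ 0.0028 -0.0014] [ 9.4 -0.4 -7.7] 0.0124 9.93
1.33 [ 0.0025 -0.0015] [ 7.3 -1.7 -5.8] 0.0127 10.28
```

View pics/post.png

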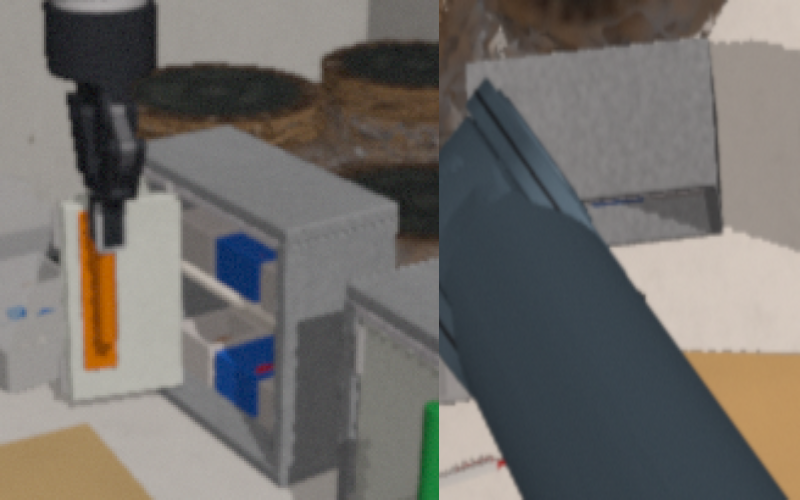

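The door is folded open and the bins are visible. Next: release, straight up, move away and check.

Run:
```python
from h import *
ctrl.gripper_to(.027);s=ctrl.state();print(s["opening"],s["force"],s["tcp_pos"])
p=s["tcp_pos"];ctrl.move_l([p[0],p[1],.30],velocity=.12)
print(ctrl.state()["force"])
j=np.array(ctrl.state()["joint_positions"]);j[0]=.9;ctrl.goto_joints(j);ctrl.dwell(.3)
s=ctrl.state();print(s["tcp_pos"],s["force"],s["time"])
a=ctrl.grab_frame("side")[:,:,::-1][150:450,230:530];t=ctrl.grab_frame("top")[:,:,::-1];b=t[155:335,155:335]
cv2.imwrite("pics/end.png",np.hstack([cv2.resize(a,(420,420),interpolation=3),cv2.resize(b,(380,420))]))
t2=ctrl.grab_frame("top");print("diff",np.abs(t2[:,:,::-1].astype(int)-t).mean())
```

```text
0.02638557150721258 [0.46625344 0.0569044  0.58317767] [0.47031903 0.26319549 0.16104338]
[ 0.16774804 -1.14579629 -0.19626178]
[ 0.41188761 -0.34685142  0.29923661] [0.39191601 0.41655601 0.33652282] 14.475
diff 1.019201388888889
```

View pics/end.png

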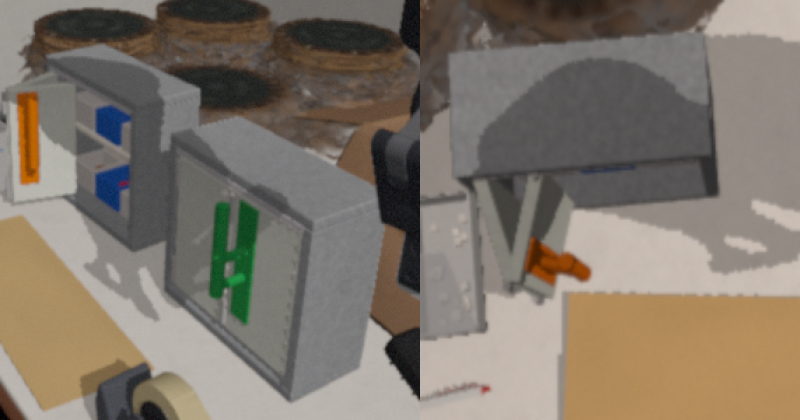

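Run:
```python
from h import *
for q in(1.0,1.15,1.25,1.33,1.4):
    for z in(.186,.086):
        u=proj("top",[*handle(q),z]);print(q,z,u.round(1),end=" ")
    fold=HINGE+np.c_[X,Y]@np.array([-.09*np.sin(q),-.09*np.cos(q)]);print("fold",proj("top",[*fold,.19]).round(1))
t=ctrl.grab_frame("top");h=cv2.cvtColor(t,cv2.COLOR_RGB2HSV);m=cv2.inRange(h,(5,180,80),(18,255,255));m[:155]=0;m[335:]=0;m[:,:155]=0;m[:,335:]=0
ys,xs=np.nonzero(m);print(xs.min(),xs.max(),ys.min(),ys.max())
cv2.imwrite("pics/b.png",cv2.resize(t[215:295,170:250,::-1],None,fx=7,fy=7,interpolation=2))
```

```text
1.0 0.186 [238.7 267.6] 1.0 0.086 [245.7 272.9] fold [210.9 268.6]
1.15 0.186 [231.6 267.8] 1.15 0.086 [239.2 273.1] fold [204.1 272.8]
1.25 0.186 [226.2 267.4] 1.25 0.086 [234.4 272.8] fold [199.3 275.1]
1.33 0.186 [221.5 266.8] 1.33 0.086 [230.2 272.2] fold [195.2 276.6]
1.4 0.186 [217.2 266.1] 1.4 0.086 [226.3 271.6] fold [191.6 277.6]
205 234 257 276
```

View pics/b.png

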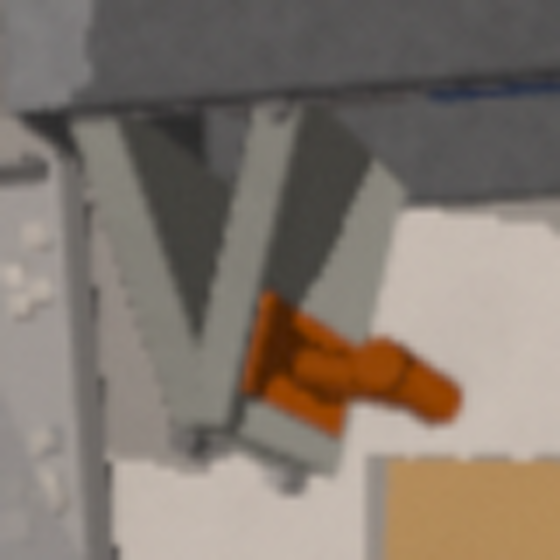

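The bar's top is at pixel (224.5, 267), which gives q ≈ 1.28 rad. That is above 1.15, and the arm is clear, so I'll hand in.

```bash
python3 -c "
from cell import ctrl
print(ctrl.state()['time'],ctrl.state()['force']);ctrl.sign_off()"
```

```text
14.675 [ 0.28595532  0.63906916 -0.24032273]
the job is handed in; nothing more can be done
```

The orange-handled door, on the left cupboard, is folded open to about 1.28 rad by the top camera (1.15 needed), and I handed the job in at 14.7 s of the 32 s. I pulled it by its handle along the fold path, let go, lifted straight up and swung the arm away.

**Last checks:**
- The bins are in view.
- The green door looks shut in the pictures; I did not measure its angle.
- The tool force is near zero and the gripper is clear.
- I did not measure the door's velocity. It was released and has no spring, and two top pictures 0.05 s apart differed only slightly (mean 1.0 grey level).

**What disagreed or went off plan:**
- **Contact on the way down:** the inner finger's knuckle touched the front edge of the top board at about 9 N. I raised the tool 4 mm and gripped about 15 mm higher on the bar than the given grip point.
- **Pull force and angle:** the force on the tool rose to about 22 N during the pull. The door ended at 1.28 rad, a little short of the commanded 1.33, because my path was a few millimetres off.

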